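Lock the medicine box: feel for the hidden bolt's hole and shoot the bolt with its pin

ROBOT

A 7-joint arm with a two-finger parallel gripper is mounted at the origin on a cart in front of the work surface, level with it; the furniture and walls round the work are solid. World frame = base frame: x ahead of the robot, y to its left, z up, the work surface at z = 0. Lengths are in m, angles in rad, forces in N, time in s.
With the tool pointing down it reaches from about 0.425 to 0.925 m from the base axis. Payload 6.8 kg.
Tool frame: the origin (TCP) lies at the very end of the fingers, on their centre line; the grasp point (between the pads) lies 19 mm behind it (r.grip_depth is the distance from the TCP to the grasp point, in m); z points along the fingers, y is the direction in which the jaws open and shut (so a half turn about z gives the same grasp; the last joint's range is limited). The gripper opens to 85 mm and grips with 20 to 120 N. Pads are 22 mm wide; open, the fingers measure 114 mm over their backs; the gripper's body (76 mm by 85 mm) begins 54 mm behind the grasp point. The pads swing forward as they close: fully open they stand 13 mm farther back than shut.
Start: joints at [1.009, 0.477, 0.022, 1.555, -0.011, 1.109, -0.083], TCP at [0.296, -0.607, 0.231] pointing down, gripper open.
Joint ranges: [-2.96, 2.96], [-0.34, 2.1], [-1.41, 1.46], [0.24, 2.44], [-1.37, 4.51], [0.17, 1.92], [-2.96, 2.96]. Speed limits (rad/s): [2.39, 2.39, 3.14, 3.14, 3.14, 3.14, 3.14].

INTERFACE

Orientations are given as a rotation vector (axis times angle).
In Python, from bench import status, eyes, workorder, spotter, r gives the robot as it stands.
- The arm moves only by the tool drive_tool, never from a script. Its argument "commands" is a list of rows, each an object of numbers: "rx", "ry", "rz": the turn, a rotation vector about the world's x, y, z normalised to -1 to 1, where 1 is 8 degrees; "tx", "ty", "tz": the shift along the world's x, y, z normalised to -1 to 1, where 1 is 20 mm; "grip": the closure, from -1 (fully open) to 1 (shut). A call has 1 to 10 rows; each row shifts and turns the commanded pose from where the row before left it; what a row does not reach is not made up. A row lasts 1/8 s, in which the tool goes at most 62.5 mm and 10.7 degrees, less where a joint would pass 70% of its speed; a pose out of reach is approached as far as the arm can. A call with a number of a shift or a turn outside -1 to 1 is refused whole. A call with a gripper value outside its range is refused whole. The fingers move at their own pace and stop on an object; "grip_force" is the grip in N (left out, the last holds). Time passes only in rows, so rows that do not move let the fingers close. It gives the time, the measured TCP pose, the force and the opening at its end, in the units of the state.
- status.get_obs(): the state, without advancing time (a new reading comes with each control period).
- eyes.grab_frame(name): name is "scene" or "side" or "wrist"; returns a dict with "frame" (420x560x3 uint8, blue, green, red), "range_z" (420x560 float32, m along the optical axis (not along the pixel's ray), 0 where there is no reading), "fx", "fy", "cx", "cy" (pixels), "dist_coeffs" ([k1, k2, p1, p2, k3] as OpenCV has them; the pictures are not rectified), "T" (4x4, takes a point from camera to world coordinates); the wrist camera has in their place "T_tool_cam" (4x4, takes a point from camera to tool coordinates, whose origin is the TCP and whose axes are the flange's). Camera axes: x right, y down, z forward; pixel columns grow to the right and rows downward; lengths in m; the calibration is good to about 2 mm. A picture is of the moment at which its call begins: read the wrist's pose just before it.
- workorder.hand_in(): hands the job in, once; it reports no verdict.
Trained networks look in the newest picture that a camera, given by its name, has taken for a name from the list of things; names that differ only in an ending like _2 or _b are one class to them, and where a whole thing is asked for, a point or a joint stands for the part that bears it (a point fixed in the world has none). Each returns a list of dicts, best first, with "confidence" (0 to 1); they miss things now and then, are a little off and sometimes report something else, mostly with a low value. They report only what shows in the picture. A call takes as long as a camera call. They do not tell look-alikes from the thing itself.
- spotter.boxes_of(camera, target): "position" ([column, row] as shares, 0 to 1, of the picture: columns of its width, rows of its height, amid what is visible of it).
- spotter.masks_of(camera, target): "mask" (420x560 bool, what is visible of it) and "position" ([column, row] as shares, 0 to 1, of the picture: columns of its width, rows of its height, amid what is visible of it).
The state is a dict: "clock": time; "joints": joint angles; "qvel": joint speeds; "tau": joint torques, N m; "tcp_pos": TCP position; "orientation": TCP orientation; "contact_force": force on the tool from outside, world axes, zero at the start; "moment": the same for the moment, N m; "grip_width": finger opening in m.
Only numpy, scipy, OpenCV 4.12 (cv2) and the standard library are available. Lean on these libraries where they do the work, as an engineer would, in place of code of your own. Each camera call takes 0.05 s, during which the arm holds its last target.

TASK

Lock the grey medicine box: take the steel lock pin out of its stand, put it through the slot in the box's lid and feel with gentle pressure along the hidden bolt for the bolt's hole. Push the pin fully home in the hole where you find it, then slide pin and bolt along the slot as far as they go towards the box end with the steel keeper, and leave the pin there, upright and fully home. Be gentle with the box (never press on it with more than 30 N) and leave the other things on the desk where they are.

Things in the scene. Friction and masses are not known exactly. Their poses are not given: they have to be found in the camera images.
- lockbox: Grey steel box fixed to the desk, 110 (x) x 150 (y) x 70 mm high, lid overhanging 2 mm; origin at the centre of its underside, z up. A hidden flat bolt inside, its upper face 45 mm above the origin, lies under the whole slot of the lid. It slides only along y with about 8 N of drag and stays where left. Bolt and pin are smooth steel (friction about 0.25): a press below 15 N does not drag the bolt.
- slot (a point): Centre of the slot in the lid, on the lid's upper face, 70 mm above the box's origin; axes as the box's. Slot 12 mm wide (x), 60 mm long (y), lid 6 mm thick; a soft slit rubber dust lip under it hides the bolt and gives no resistance. The bolt's face is 25 mm below. Its one hole, 12 (x) x 10 (y) mm, 16 deep, is at x = 0 and an unknown y from -22 to 0 mm. Slid to +y, the bolt stops with its hole at y = +22 mm: locked.
- keeper (a point): Middle of the steel keeper housing (56 x 16 x 44 mm) that sticks out from the box's +y end face, 83 mm from the box's centre and 40 mm above its underside: the end towards which the bolt locks.
- pin_grip (a point): Centre of the square grip, 16 x 16 x 40 mm high (sides along its x and y, z up), of the loose steel lock pin (0.1 kg). Below the grip: a collar 22 mm across, 4 mm thick; then a round shank 8 mm across, 37 mm long, its last 3 mm tapered to 4.4 mm. It starts upright in its stand, collar on the stand's top. Fully home, the collar lies on the lid and the tip is 12 mm deep in the bolt.
- pin_tip (a point): The lowest point of the lock pin, on its axis, 61 mm below the centre of its grip and 37 mm below the collar's underside.
- pin_stand: Aluminium block 60 x 60 x 42 mm high, fixed to the desk, origin at the centre of its underside; a 10 mm hole 39 mm deep in its top centre holds the pin at the start. Its yaw and the pin's need not agree with the box's.
- white_jar_mid (a point): White screw-cap jar, 49 mm across and 88 mm high, standing at the back of the desk; point 40 mm above its foot. Bystander, to be left alone.
- brown_bottle_mid (a point): Small brown bottle with a blue cap, 31 mm across and 82 mm high, standing at the back left; point 40 mm above its foot. Bystander, to be left alone.
Not all that is in view belongs to the job. What is shaped like the part that bears pin_grip but pink is not meant.

How it is judged:
On the way, in this order (a step that is already met when the one before it is completed fails the run):
1. the pin is drawn clear of its stand (z of pin_tip in the frame of pin_stand above 0.05 m), for 0.1 s.
2. the pin has dropped into the bolt's hole (at least 5 mm deep) where the bolt was found, not yet slid to the locked end (z of pin_tip in the frame of lockbox between 0.028 and 0.04 m and y of pin_tip in the frame of lockbox between -0.03 and 0.008 m and x of pin_tip in the frame of lockbox between -0.008 and 0.008 m), for 0.2 s.
At the end, for the whole second after the job is handed in: The pin stands in the slot in the bolt's hole, fully home (collar within 3 mm of the lid), upright within about 8 degrees, at the locked end: its tip more than 18 mm from the slot's middle towards the keeper; released (z of pin_tip in the frame of lockbox between 0.028 and 0.036 m and y of pin_tip in the frame of lockbox between 0.018 and 0.028 m and x of pin_tip in the frame of lockbox between -0.008 and 0.008 m and angle between pin_grip's own z axis and vertical below 0.15 rad); the robot touches nothing.
It fails at once if anything presses on the box with more than 30 N (contact force between lockbox and anything else above 30 N).
It fails at once if the white jar is moved by more than 3 cm (distance of white_jar_mid from where it was at the start of the episode above 0.03 m).
It fails at once if the brown bottle is moved by more than 3 cm (distance of brown_bottle_mid from where it was at the start of the episode above 0.03 m).
It also fails if it takes over 72 s, if anything falls off the work surface, if the arm or the gripper's body presses on something with over 40 N, if the wrist force passes 120 N, or if a joint passes its speed limit or range.

## Working session

There is one attempt and no reset: what is moved stays moved. The work goes in short steps, Python scripts to look and compute and a tool call to move; the robot and the scene stay as the last step left them, time stands still between calls to the robot, and variables do not carry over. Pictures are saved under pics/ and viewed, and the job is handed in when it is done.

Besides the shell and the picture viewer there is one more tool, called after "Request:" as a command line: name --argument value ..., lists and objects as JSON in quotes. drive_tool: Moves the arm, as the interface text tells. Scaled input: -1 to 1 covers 20 mm each way for a shift and 8 degrees each way for a turn. Its arguments: {"type":"object","properties":{"commands":{"type":"array","items":{"type":"object","properties":{"rx":{"type":"number"},"ry":{"type":"number"},"rz":{"type":"number"},"tx":{"type":"number"},"ty":{"type":"number"},"tz":{"type":"number"},"grip":{"type":"number"}}}},"grip_force":{"type":"number"}},"required":["commands"]}

```bash
ls; mkdir -p pics
python3 - <<'E'
from bench import status, eyes, workorder, spotter, r
import cv2,numpy as np,pickle
print(status.get_obs())
for n in ["scene","side"]:
    f=eyes.grab_frame(n); pickle.dump(f,open(f'{n}0.pkl','wb'))
    cv2.imwrite(f'pics/{n}0.png',f["frame"]); print(n,f["fx"],f["fy"],f["cx"],f["cy"],f["dist_coeffs"],np.round(f["T"],3).tolist())
    for t in ["lockbox","keeper","pin_grip","pin_stand","white_jar_mid","brown_bottle_mid"]:
        for d in spotter.boxes_of(n,t)[:3]: print(n,t,round(d["confidence"],2),d["position"][0]*560,d["position"][1]*420)
E
```

```text
pics
{'clock': 0.0, 'joints': array([ 1.00891485,  0.47779619,  0.02232177,  1.55646008, -0.01148324,
        1.10929042, -0.08307045]), 'qvel': array([-5.09062292e-04,  2.10325568e-03,  4.10937354e-05, -1.96260501e-03,
       -8.38416157e-04,  1.06701505e-03,  6.89406248e-04]), 'tau': array([-7.50286254e-04, -5.96461880e+01,  1.60727162e+00, -2.81200951e+01,
        1.22983221e-02,  9.36351222e-03, -3.60451270e-05]), 'tcp_pos': array([ 0.29562948, -0.60615691,  0.23032435]), 'orientation': array([-3.05935178e+00, -7.06420406e-01,  8.60891730e-04]), 'contact_force': array([ 0.38494326, -0.22936662,  0.21328244]), 'moment': array([-0.0360715 , -0.01972876,  0.05253985]), 'grip_width': 0.08526251273315788}
scene 539.4525600168434 539.4525600168434 288.50979581148675 206.03735976846312 [-0.07475458  0.          0.          0.          0.        ] [[-0.512, -0.575, 0.638, -0.137], [-0.859, 0.342, -0.382, 0.535], [0.001, -0.744, -0.669, 0.861], [0.0, 0.0, 0.0, 1.0]]
scene lockbox 0.74 375.928 194.502
scene keeper 0.85 375.81600000000003 196.014
scene pin_grip 0.66 289.52 241.4999999999999
[... 321 characters left out ...]
0000000001
scene brown_bottle_mid 0.74 376.712 193.78799999999998
side 381.00000359834087 381.00000359834087 278.348393287973 214.5471381568287 [-0.04240518  0.          0.          0.          0.        ] [[0.858, -0.258, 0.443, 0.238], [-0.512, -0.393, 0.764, -0.564], [-0.023, -0.883, -0.47, 0.467], [0.0, 0.0, 0.0, 1.0]]
side lockbox 0.69 333.088 281.40000000000003
side keeper 0.64 329.0 283.08000000000004
side pin_grip 0.6 220.192 205.88400000000001
side pin_grip 0.52 259.784 208.61399999999998
side pin_grip 0.47 233.29600000000002 216.88799999999998
side pin_stand 0.84 240.184 235.11599999999999
side white_jar_mid 0.78 304.808 200.00400000000002
side brown_bottle_mid 0.73 257.824 181.398
```

View pics/scene0.png

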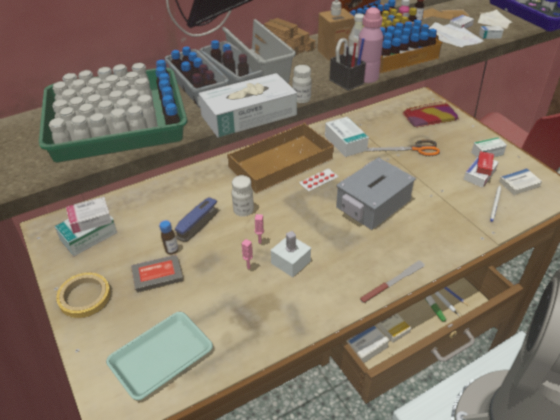

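View pics/side0.png

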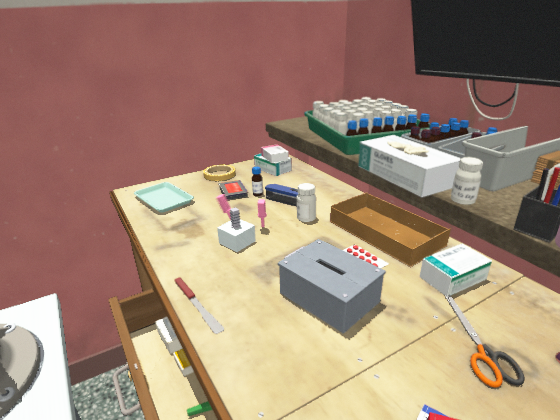

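The scene view shows the grey box at (376,193) with its keeper at (352,208). The stand with the steel pin is at (290,250), and the pink look-alikes are at (259,223) and (248,250). The side view shows the box lid with its slot at (330,266).

```bash
cat > h.py <<'E'
import numpy as np,cv2,pickle
def cloud(f,T=None):
    T=f["T"] if T is None else T
    K=np.array([[f["fx"],0,f["cx"]],[0,f["fy"],f["cy"]],[0,0,1]])
    vv,uu=np.mgrid[0:420,0:560]
    p=cv2.undistortPoints(np.stack([uu,vv],-1).reshape(-1,1,2).astype(np.float64),K,np.array(f["dist_coeffs"])).reshape(420,560,2)
    z=f["range_z"]; P=np.dstack([p[...,0]*z,p[...,1]*z,z])
    W=P@T[:3,:3].T+T[:3,3]; W[z==0]=np.nan
    return W
def rect(pts):
    (c,s,a)=cv2.minAreaRect((pts*1000).astype(np.float32)); return np.round(c,1),np.round(s,1),round(a,1)
E
python3 - <<'E'
from h import *
for n,(bu,bv),(su,sv) in [("scene",(376,193),(290,250)),("side",(331,280),(237,230))]:
    f=pickle.load(open(n+'0.pkl','rb')); W=cloud(f)
    def reg(u,v,h): 
        return W[v-h:v+h,u-h:u+h].reshape(-1,3)
    B=reg(bu,bv,75); z=B[:,2]
    lid=B[(z>.062)&(z<.08)]
    # keep main cluster
    med=np.nanmedian(lid,0); lid=lid[np.linalg.norm(lid[:,:2]-med[:2],axis=1)<.12]
    print(n,"lid",len(lid),np.median(lid,0),rect(lid[:,:2]))
    S=reg(su,sv,40); z=S[:,2]
    top=S[(z>.036)&(z<.045)]; med=np.nanmedian(top,0);top=top[np.linalg.norm(top[:,:2]-med[:2],axis=1)<.05]
    print("stand",len(top),np.median(top,0),rect(top[:,:2]))
    g=S[(z>.055)&(z<.1)]; g=g[np.linalg.norm(g[:,:2]-med[:2],axis=1)<.03]
    print("grip",len(g),np.median(g,0),np.nanmax(g[:,2]),rect(g[:,:2]))
    t=g[g[:,2]>.083]; print("griptop",len(t),t.mean(0),rect(t[:,:2]))
f=cv2.imread('pics/scene0.png');cv2.imwrite('pics/scz.png',np.hstack([cv2.resize(f[150:240,310:430],None,fx=4,fy=4,interpolation=2)[:360,:400],cv2.resize(f[205:295,230:330],None,fx=4,fy=4,interpolation=2)]))
f=cv2.imread('pics/side0.png');cv2.imwrite('pics/siz.png',np.hstack([cv2.resize(f[230:340,270:390],None,fx=3,fy=3),cv2.resize(f[190:300,190:310],None,fx=3,fy=3)]))
E
```

```text
scene lid 2184 [ 0.58361407 -0.1301263   0.06886711] (array([ 588. , -128.9]), array([120.5, 171.9]), 13.8)
stand 511 [0.52069928 0.13975432 0.04061253] (array([528.6, 132.9]), array([63.8, 62.8]), 21.7)
grip 143 [0.52275783 0.13587154 0.07540088] 0.08881983613108013 (array([527.8, 133.2]), array([17.8, 18.6]), 89.0)
griptop 39 [0.52686891 0.13335312 0.08483376] (array([528.3, 133.7]), array([15.3, 17.9]), 88.0)
side lid 3618 [ 0.58592232 -0.14505092  0.06961644] (array([ 589.4, -130. ]), array([115.5, 165.6]), 13.2)
stand 360 [0.52222698 0.12297423 0.04173876] (array([530.6, 133.3]), array([62.9, 63. ]), 17.4)
grip 131 [0.52765039 0.12719476 0.07248721] 0.08723431667463188 (array([529.9, 133.7]), array([17.3, 19.6]), 1.4)
griptop 28 [0.52947641 0.13124072 0.08560424] (array([530. , 132.2]), array([14.8, 16.4]), 1.1)
```

View pics/scz.png

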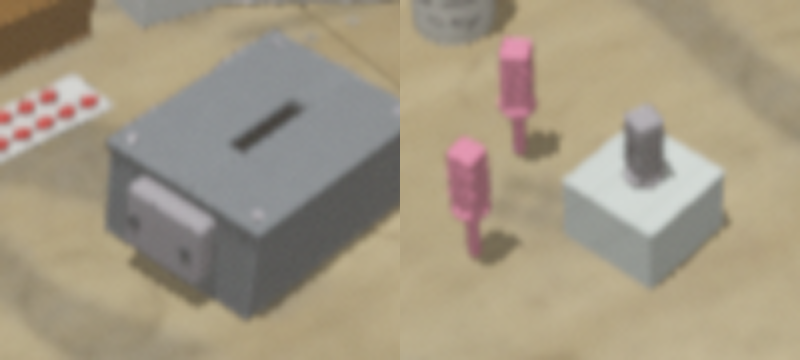

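View pics/siz.png

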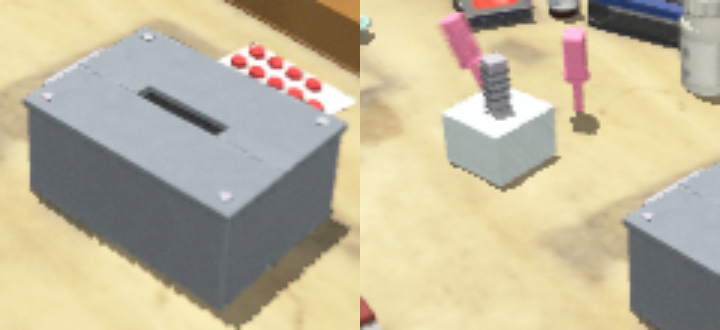

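Request:
drive_tool --commands '[{"tx": 0.5,"ty": 1,"rz": -1,"tz": 0.1,"grip": -1},{"tx": 0.5,"ty": 1,"rz": -1,"tz": 0.1},{"tx": 0.5,"ty": 1,"rz": -1,"tz": 0.1},{"tx": 0.5,"ty": 1,"rz": -0.25,"tz": 0.1},{"tx": 0.5,"ty": 1,"tz": 0.1},{"tx": 0.5,"ty": 1,"tz": 0.1},{"tx": 0.5,"ty": 1,"tz": 0.1},{"tx": 0.5,"ty": 1,"tz": 0.1},{"tx": 0.5,"ty": 1,"tz": 0.1},{"tx": 0.5,"ty": 1,"tz": 0.1}]'

```text
validation failed for argument at $.co...
```

Run:
```python
from h import *
f=pickle.load(open('scene0.pkl','rb'));W=cloud(f)
for u,v in [(248,245),(259,220),(242,196),(167,237),(290,236),(376,180)]: print(u,v,np.nanmedian(W[v-3:v+4,u-2:u+3].reshape(-1,3),0))
```

```text
248 245 [0.55230815 0.21841322 0.0772853 ]
259 220 [0.60624194 0.16304892 0.07770024]
242 196 [0.70974098 0.15197452 0.06180609]
167 237 [0.6817445  0.34493894 0.05298185]
290 236 [0.52599352 0.13505113 0.08350322]
376 180 [ 0.59599588 -0.14109394  0.06534253]
```

Request:
drive_tool --commands '[{"tx": 0.5,"ty": 1.0,"tz": 0.1,"rx": 0.0,"ry": 0.0,"rz": -1.0,"grip": -1.0},{"tx": 0.5,"ty": 1.0,"tz": 0.1,"rx": 0.0,"ry": 0.0,"rz": -1.0,"grip": -1.0},{"tx": 0.5,"ty": 1.0,"tz": 0.1,"rx": 0.0,"ry": 0.0,"rz": -1.0,"grip": -1.0},{"tx": 0.5,"ty": 1.0,"tz": 0.1,"rx": 0.0,"ry": 0.0,"rz": -0.25,"grip": -1.0},{"tx": 0.5,"ty": 1.0,"tz": 0.1,"rx": 0.0,"ry": 0.0,"rz": 0.0,"grip": -1.0},{"tx": 0.5,"ty": 1.0,"tz": 0.1,"rx": 0.0,"ry": 0.0,"rz": 0.0,"grip": -1.0},{"tx": 0.5,"ty": 1.0,"tz": 0.1,"rx": 0.0,"ry": 0.0,"rz": 0.0,"grip": -1.0},{"tx": 0.5,"ty": 1.0,"tz": 0.1,"rx": 0.0,"ry": 0.0,"rz": 0.0,"grip": -1.0},{"tx": 0.5,"ty": 1.0,"tz": 0.1,"rx": 0.0,"ry": 0.0,"rz": 0.0,"grip": -1.0},{"tx": 0.5,"ty": 1.0,"tz": 0.1,"rx": 0.0,"ry": 0.0,"rz": 0.0,"grip": -1.0}]'

```text
clock: 1.95
tcp_pos: [0.3963, -0.4057, 0.2515]
orientation: [3.141, 0.002, 0.0]
contact_force: [0.3, 0.4, -0.7]
grip_width: 0.0856
```

Request:
drive_tool --commands '[{"tx": 0.6,"ty": 1.0,"tz": 0.0,"rx": 0.0,"ry": 0.0,"rz": 0.0,"grip": -1.0},{"tx": 0.6,"ty": 1.0,"tz": 0.0,"rx": 0.0,"ry": 0.0,"rz": 0.0,"grip": -1.0},{"tx": 0.6,"ty": 1.0,"tz": 0.0,"rx": 0.0,"ry": 0.0,"rz": 0.0,"grip": -1.0},{"tx": 0.6,"ty": 1.0,"tz": 0.0,"rx": 0.0,"ry": 0.0,"rz": 0.0,"grip": -1.0},{"tx": 0.6,"ty": 1.0,"tz": 0.0,"rx": 0.0,"ry": 0.0,"rz": 0.0,"grip": -1.0},{"tx": 0.6,"ty": 1.0,"tz": 0.0,"rx": 0.0,"ry": 0.0,"rz": 0.0,"grip": -1.0},{"tx": 0.6,"ty": 1.0,"tz": 0.0,"rx": 0.0,"ry": 0.0,"rz": 0.0,"grip": -1.0},{"tx": 0.6,"ty": 1.0,"tz": 0.0,"rx": 0.0,"ry": 0.0,"rz": 0.0,"grip": -1.0},{"tx": 0.6,"ty": 1.0,"tz": 0.0,"rx": 0.0,"ry": 0.0,"rz": 0.0,"grip": -1.0},{"tx": 0.6,"ty": 1.0,"tz": 0.0,"rx": 0.0,"ry": 0.0,"rz": 0.0,"grip": -1.0}]'

```text
clock: 3.2
tcp_pos: [0.5163, -0.2057, 0.2515]
orientation: [3.141, 0.002, 0.0]
contact_force: [0.8, -0.5, -0.2]
grip_width: 0.0854
```

Request:
drive_tool --commands '[{"tx": 0.6,"ty": 1.0,"tz": 0.0,"rx": 0.0,"ry": 0.0,"rz": 0.0,"grip": -1.0},{"tx": 0.6,"ty": 1.0,"tz": 0.0,"rx": 0.0,"ry": 0.0,"rz": 0.0,"grip": -1.0},{"tx": 0.6,"ty": 1.0,"tz": 0.0,"rx": 0.0,"ry": 0.0,"rz": 0.0,"grip": -1.0},{"tx": 0.0,"ty": 0.0,"tz": 0.0,"rx": 0.0,"ry": 0.0,"rz": 0.0,"grip": -1.0}]'

```text
clock: 3.7
tcp_pos: [0.5527, -0.1444, 0.2514]
orientation: [-3.141, -0.007, -0.001]
contact_force: [-0.0, -0.5, 0.0]
grip_width: 0.0852
```

```bash
cat >> h.py <<'E'
def wrist(name):
    from bench import status, eyes
    from scipy.spatial.transform import Rotation as Ro
    o=status.get_obs(); f=eyes.grab_frame("wrist"); Tt=np.eye(4); Tt[:3,:3]=Ro.from_rotvec(o["orientation"]).as_matrix(); Tt[:3,3]=o["tcp_pos"]
    f["T"]=Tt@f["T_tool_cam"]; pickle.dump(f,open(name+'.pkl','wb')); cv2.imwrite(f'pics/{name}.png',f["frame"]); return f
E
python3 - <<'E'
from h import *
f=wrist('wbox'); print(f["T"],f["T_tool_cam"],f["fx"],f["range_z"].min())
E
```

```text
[[ 3.48600594e-03 -9.44929871e-01 -3.27254314e-01  6.36845923e-01]
 [-9.99993389e-01 -3.63251101e-03 -1.63526433e-04 -1.43882001e-01]
 [-1.03423389e-03  3.27252721e-01 -9.44936287e-01  3.93571831e-01]
 [ 0.00000000e+00  0.00000000e+00  0.00000000e+00  1.00000000e+00]] [[-9.24169734e-04 -9.44758030e-01 -3.27767313e-01  8.42563816e-02]
 [ 9.99999530e-01 -7.76745104e-04 -5.80695873e-04 -2.76377122e-04]
 [ 2.94025434e-04 -3.27767695e-01  9.44758303e-01 -1.42128396e-01]
 [ 0.00000000e+00  0.00000000e+00  0.00000000e+00  1.00000000e+00]] 363.2950628789966 0.0
```

View pics/wbox.png

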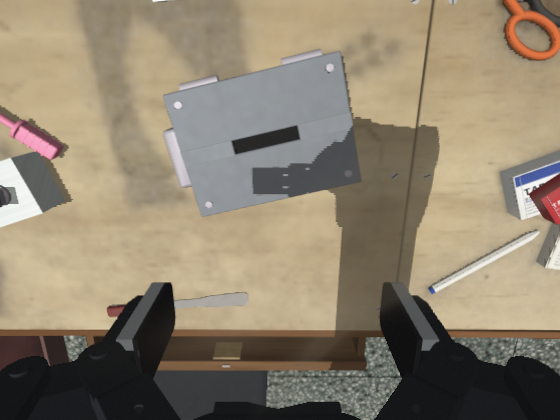

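The wrist view shows the lid with the dark slot centred at about (266,140). The keeper is at (175,158), on the image's left, which is world +y.

Run:
```python
from h import *
f=pickle.load(open('wbox.pkl','rb')); T=f["T"]
K=np.array([[f["fx"],0,f["cx"]],[0,f["fy"],f["cy"]],[0,0,1]])
def proj(uv,z):
    p=cv2.undistortPoints(np.array(uv,float).reshape(-1,1,2),K,np.array(f["dist_coeffs"])).reshape(-1,2)
    d=np.c_[p,np.ones(len(p))]@T[:3,:3].T
    return T[:3,3]+d*((z-T[2,3])/d[:,2])[:,None]
g=cv2.cvtColor(f["frame"],cv2.COLOR_BGR2GRAY)
m=np.zeros_like(g); m[115:165,222:310]=(g[115:165,222:310]<55)
n,l,s,c=cv2.connectedComponentsWithStats(m); print(s,c)
k=1+np.argmax(s[1:,4]); v,u=np.nonzero(l==k)
# contour corners at pixel borders
for z in(.068,.070):
    P=proj(np.c_[u,v],z); print(z,rect(P[:,:2]),P.mean(0))
W=cloud(f); B=W[30:230,150:375].reshape(-1,3); L=B[(B[:,2]>.062)&(B[:,2]<.08)]
print(np.median(L[:,2]),rect(L[:,:2]))
c=proj([(178,105),(330,68),(208,205),(348,174)],.07); print(c, c.mean(0))
```

```text
[[     0      0    560    420 234344]
 [   232    126     67     28    856]] [[279.55125798 209.75592718]
 [265.46728972 139.43574766]]
0.068 (array([ 589.9, -133.2]), array([11.5, 58.5]), 13.3) [ 0.58997572 -0.13337055  0.068     ]
0.07 (array([ 590.2, -133.3]), array([11.4, 58.1]), 13.3) [ 0.59026365 -0.13343512  0.07      ]
0.06945699027614263 (array([ 591.1, -126.6]), array([119.4, 166.7]), 13.2)
[[ 0.6191866  -0.0588344   0.07      ]
 [ 0.64915092 -0.18741738  0.07      ]
 [ 0.52906896 -0.07915125  0.07      ]
 [ 0.55932146 -0.2084723   0.07      ]] [ 0.58918199 -0.13346883  0.07      ]
```

Request:
drive_tool --commands '[{"tx": -0.2,"ty": 1.0,"tz": 0.0,"rx": 0.0,"ry": 0.0,"rz": 0.0,"grip": -1.0},{"tx": -0.2,"ty": 1.0,"tz": 0.0,"rx": 0.0,"ry": 0.0,"rz": 0.0,"grip": -1.0},{"tx": -0.2,"ty": 1.0,"tz": 0.0,"rx": 0.0,"ry": 0.0,"rz": 0.0,"grip": -1.0},{"tx": -0.2,"ty": 1.0,"tz": 0.0,"rx": 0.0,"ry": 0.0,"rz": 0.0,"grip": -1.0},{"tx": -0.2,"ty": 1.0,"tz": 0.0,"rx": 0.0,"ry": 0.0,"rz": 0.0,"grip": -1.0},{"tx": -0.2,"ty": 1.0,"tz": 0.0,"rx": 0.0,"ry": 0.0,"rz": 0.0,"grip": -1.0},{"tx": -0.2,"ty": 1.0,"tz": 0.0,"rx": 0.0,"ry": 0.0,"rz": 0.0,"grip": -1.0},{"tx": -0.3,"ty": 1.0,"tz": 0.0,"rx": 0.0,"ry": 0.0,"rz": 0.0,"grip": -1.0},{"tx": -0.3,"ty": 1.0,"tz": 0.0,"rx": 0.0,"ry": 0.0,"rz": 0.0,"grip": -1.0},{"tx": -0.3,"ty": 1.0,"tz": 0.0,"rx": 0.0,"ry": 0.0,"rz": 0.0,"grip": -1.0}]'

```text
clock: 5.0
tcp_pos: [0.5048, 0.0549, 0.2514]
orientation: [3.142, 0.002, 0.0]
contact_force: [-0.7, 0.5, 0.0]
grip_width: 0.0854
```

Request:
drive_tool --commands '[{"tx": -0.3,"ty": 1.0,"tz": 0.0,"rx": 0.0,"ry": 0.0,"rz": 0.0,"grip": -1.0},{"tx": -0.3,"ty": 1.0,"tz": 0.0,"rx": 0.0,"ry": 0.0,"rz": 0.0,"grip": -1.0},{"tx": -0.2,"ty": 1.0,"tz": 0.0,"rx": 0.0,"ry": 0.0,"rz": 0.0,"grip": -1.0},{"tx": 0.0,"ty": 0.4,"tz": 0.0,"rx": 0.0,"ry": 0.0,"rz": 0.0,"grip": -1.0},{"tx": 0.0,"ty": 0.0,"tz": 0.0,"rx": 0.0,"ry": 0.0,"rz": 0.0,"grip": -1.0}]'

```text
clock: 5.62
tcp_pos: [0.4896, 0.1218, 0.2514]
orientation: [3.142, 0.002, 0.0]
contact_force: [-0.1, -0.1, -0.5]
grip_width: 0.0854
```

Run:
```python
from h import *
f=wrist('wpin')
W=cloud(f); 
B=W[60:230,180:360].reshape(-1,3); z=B[:,2]
L=B[(z>.036)&(z<.045)]; print("stand",len(L),np.median(L,0),rect(L[:,:2]))
t=B[(z>.08)&(z<.09)]; print("top",len(t),t.mean(0),rect(t[:,:2]))
im=f["frame"]; cv2.imwrite('pics/wpinz.png',cv2.resize(im[60:220,180:360],None,fx=4,fy=4)[:600,:720])
```

```text
stand 3519 [0.5329164  0.13443123 0.04150113] (array([529.4, 135.1]), array([60.3, 60.8]), 18.7)
top 358 [0.52992058 0.13464597 0.08518689] (array([529.6, 134.7]), array([15.8, 15.9]), 2.6)
```

View pics/wpin.png

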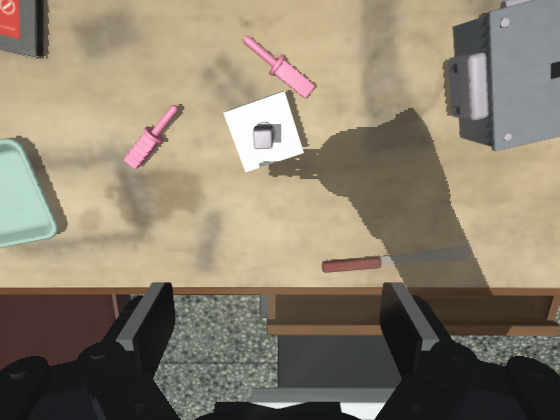

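View pics/wpinz.png

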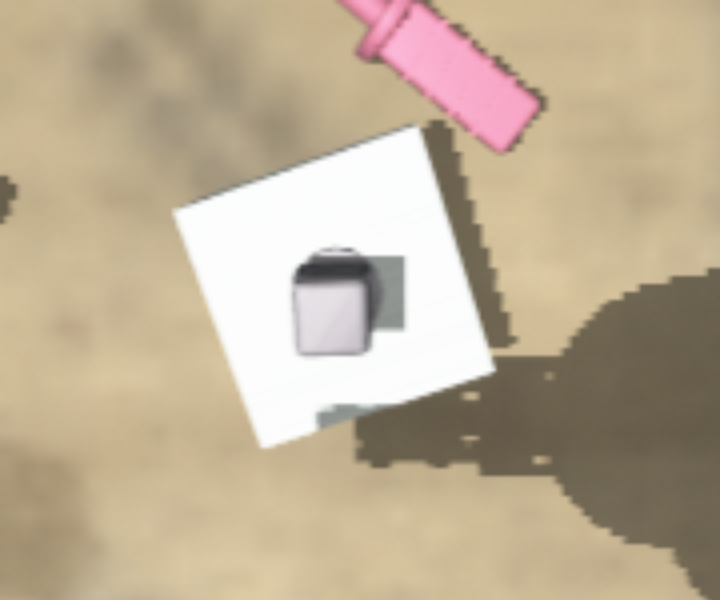

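Request:
drive_tool --commands '[{"tx": 1.0,"ty": 0.32,"tz": -0.5,"rx": 0.0,"ry": 0.0,"rz": 0.3,"grip": -1.0},{"tx": 1.0,"ty": 0.32,"tz": -0.5,"rx": 0.0,"ry": 0.0,"rz": 0.0,"grip": -1.0},{"tx": 0.0,"ty": 0.0,"tz": -1.0,"rx": 0.0,"ry": 0.0,"rz": 0.0,"grip": -1.0},{"tx": 0.0,"ty": 0.0,"tz": -1.0,"rx": 0.0,"ry": 0.0,"rz": 0.0,"grip": -1.0},{"tx": 0.0,"ty": 0.0,"tz": -1.0,"rx": 0.0,"ry": 0.0,"rz": 0.0,"grip": -1.0},{"tx": 0.0,"ty": 0.0,"tz": -1.0,"rx": 0.0,"ry": 0.0,"rz": 0.0,"grip": -1.0},{"tx": 0.0,"ty": 0.0,"tz": -1.0,"rx": 0.0,"ry": 0.0,"rz": 0.0,"grip": -1.0}]'

```text
clock: 6.55
tcp_pos: [0.5302, 0.1328, 0.1306]
orientation: [3.14, 0.063, 0.0]
contact_force: [-0.1, -0.1, 0.6]
grip_width: 0.085
```

Run:
```python
from h import *
from bench import status
print(status.get_obs()["tcp_pos"])
f=wrist('w3')
```

```text
[0.53020806 0.1327808  0.13061386]
```

View pics/w3.png

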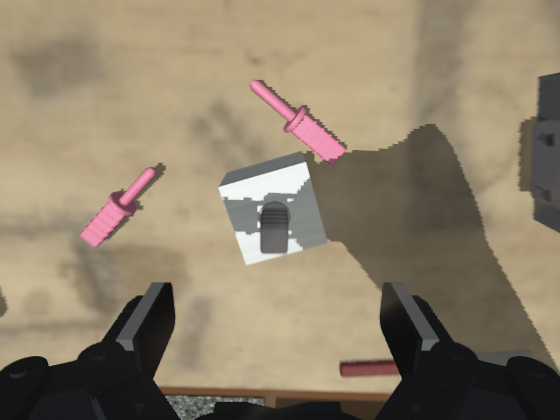

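The pin's top sits centred between the fingers at about (274,240). The pink tools are clear of both fingers.

Request:
drive_tool --commands '[{"tx": 0.0,"ty": 0.1,"tz": -1.0,"rx": 0.0,"ry": 0.0,"rz": 0.0,"grip": -1.0},{"tx": 0.0,"ty": 0.0,"tz": -1.0,"rx": 0.0,"ry": 0.0,"rz": 0.0,"grip": -1.0},{"tx": 0.0,"ty": 0.0,"tz": -1.0,"rx": 0.0,"ry": 0.0,"rz": 0.0,"grip": -1.0},{"tx": 0.0,"ty": 0.0,"tz": -0.9,"rx": 0.0,"ry": 0.0,"rz": 0.0,"grip": -1.0},{"tx": 0.0,"ty": 0.0,"tz": 0.0,"rx": 0.0,"ry": 0.0,"rz": 0.0,"grip": -1.0}]'

```text
clock: 7.22
tcp_pos: [0.5291, 0.1353, 0.0522]
orientation: [3.14, 0.065, -0.004]
contact_force: [-0.3, 0.2, 0.4]
grip_width: 0.0854
```

Request:
drive_tool --commands '[{"tx": 0.0,"ty": 0.0,"tz": 0.0,"rx": 0.0,"ry": 0.0,"rz": 0.0,"grip": 1.0},{"tx": 0.0,"ty": 0.0,"tz": 0.0,"rx": 0.0,"ry": 0.0,"rz": 0.0,"grip": 1.0},{"tx": 0.0,"ty": 0.0,"tz": 0.0,"rx": 0.0,"ry": 0.0,"rz": 0.0,"grip": 1.0},{"tx": 0.0,"ty": 0.0,"tz": 0.0,"rx": 0.0,"ry": 0.0,"rz": 0.0,"grip": 1.0},{"tx": 0.0,"ty": 0.0,"tz": 0.0,"rx": 0.0,"ry": 0.0,"rz": 0.0,"grip": 1.0},{"tx": 0.0,"ty": 0.0,"tz": 0.0,"rx": 0.0,"ry": 0.0,"rz": 0.0,"grip": 1.0}]' --grip_force 70

```text
clock: 7.98
tcp_pos: [0.5303, 0.136, 0.0538]
orientation: [3.141, 0.065, 0.001]
contact_force: [-0.7, -0.1, 5.3]
grip_width: 0.0147
```

Request:
drive_tool --commands '[{"tx": 0.0,"ty": 0.0,"tz": 0.3,"rx": 0.0,"ry": 0.0,"rz": 0.0,"grip": 1.0},{"tx": 0.0,"ty": 0.0,"tz": 0.8,"rx": 0.0,"ry": 0.0,"rz": 0.0,"grip": 1.0},{"tx": 0.0,"ty": 0.0,"tz": 1.0,"rx": 0.0,"ry": 0.0,"rz": 0.0,"grip": 1.0},{"tx": 0.0,"ty": 0.0,"tz": 1.0,"rx": 0.0,"ry": 0.0,"rz": 0.0,"grip": 1.0},{"tx": 0.0,"ty": 0.0,"tz": 1.0,"rx": 0.0,"ry": 0.0,"rz": 0.0,"grip": 1.0},{"tx": 0.0,"ty": 0.0,"tz": 1.0,"rx": 0.0,"ry": 0.0,"rz": 0.0,"grip": 1.0},{"tx": 0.0,"ty": 0.0,"tz": 0.0,"rx": 0.0,"ry": 0.0,"rz": 0.0,"grip": 1.0}]'

```text
clock: 8.85
tcp_pos: [0.5308, 0.1368, 0.1574]
orientation: [-3.14, -0.066, -0.005]
contact_force: [0.4, -0.2, -0.6]
grip_width: 0.0151
```

Run:
```python
from h import *
from bench import status,eyes
o=status.get_obs();print(o["tcp_pos"],o["contact_force"],o["grip_width"])
f=wrist('w4'); a=f["frame"]; b=eyes.grab_frame("side"); pickle.dump(b,open('side1.pkl','wb')); b=b["frame"]
cv2.imwrite('pics/lift.png',np.vstack([a[130:420,140:420],cv2.resize(b[100:260,180:335],(280,289))]))
```

```text
[0.53079782 0.13681939 0.15738474] [ 0.37499107 -0.15128116 -0.55211569] 0.015059946869806858
```

View pics/lift.png

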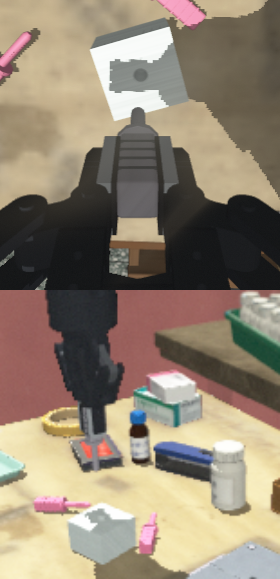

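Request:
drive_tool --commands '[{"tx": 0.2,"ty": -1.0,"tz": 0.0,"rx": 0.0,"ry": 0.0,"rz": 0.0,"grip": 1.0},{"tx": 0.2,"ty": -1.0,"tz": 0.0,"rx": 0.0,"ry": 0.0,"rz": 0.0,"grip": 1.0},{"tx": 0.2,"ty": -1.0,"tz": 0.0,"rx": 0.0,"ry": 0.0,"rz": 0.0,"grip": 1.0},{"tx": 0.2,"ty": -1.0,"tz": 0.0,"rx": 0.0,"ry": 0.0,"rz": 0.0,"grip": 1.0},{"tx": 0.2,"ty": -1.0,"tz": 0.0,"rx": 0.0,"ry": 0.0,"rz": 0.0,"grip": 1.0},{"tx": 0.2,"ty": -1.0,"tz": 0.0,"rx": 0.0,"ry": 0.0,"rz": 0.0,"grip": 1.0},{"tx": 0.2,"ty": -1.0,"tz": 0.0,"rx": 0.0,"ry": 0.0,"rz": 0.0,"grip": 1.0},{"tx": 0.2,"ty": -1.0,"tz": 0.0,"rx": 0.0,"ry": 0.0,"rz": 0.0,"grip": 1.0},{"tx": 0.3,"ty": -1.0,"tz": 0.0,"rx": 0.0,"ry": 0.0,"rz": 0.0,"grip": 1.0},{"tx": 0.3,"ty": -1.0,"tz": 0.0,"rx": 0.0,"ry": 0.0,"rz": 0.0,"grip": 1.0}]'

```text
clock: 10.2
tcp_pos: [0.5734, -0.0645, 0.1543]
orientation: [-3.141, -0.066, 0.003]
contact_force: [-0.3, -0.5, -1.1]
grip_width: 0.0151
```

Request:
drive_tool --commands '[{"tx": 0.3,"ty": -1.0,"tz": 0.0,"rx": 0.0,"ry": 0.0,"rz": 0.0,"grip": 1.0},{"tx": 0.3,"ty": -1.0,"tz": 0.0,"rx": 0.0,"ry": 0.0,"rz": 0.0,"grip": 1.0},{"tx": 0.2,"ty": -1.0,"tz": 0.0,"rx": 0.0,"ry": 0.0,"rz": 0.0,"grip": 1.0},{"tx": 0.2,"ty": -1.0,"tz": 0.0,"rx": 0.0,"ry": 0.0,"rz": 0.0,"grip": 1.0},{"tx": 0.0,"ty": -0.4,"tz": 0.0,"rx": 0.0,"ry": 0.0,"rz": 0.0,"grip": 1.0},{"tx": 0.0,"ty": 0.0,"tz": 0.0,"rx": 0.0,"ry": 0.0,"rz": 0.0,"grip": 1.0}]'

```text
clock: 10.95
tcp_pos: [0.5937, -0.1525, 0.1552]
orientation: [-3.141, -0.064, 0.0]
contact_force: [0.4, 0.4, -1.3]
grip_width: 0.015
```

```bash
cat > look.py <<'E'
import sys
from h import *
from bench import status,eyes
n=sys.argv[1]
o=status.get_obs();print(o["clock"],o["tcp_pos"],o["orientation"],o["contact_force"],o["grip_width"])
f=wrist('w'+n); b=eyes.grab_frame("side"); c=eyes.grab_frame("scene"); pickle.dump(b,open(f'side{n}.pkl','wb')); pickle.dump(c,open(f'scene{n}.pkl','wb'))
A=f["frame"][140:340,180:400]; B=b["frame"][170:300,260:403]; C=c["frame"][120:220,330:440]
R=lambda x:cv2.resize(x,(396,360))
cv2.imwrite(f'pics/l{n}.png',cv2.resize(np.hstack([R(B),R(C)]),(792,360))); cv2.imwrite(f'pics/w{n}z.png',cv2.resize(A,(660,600)))
E
python3 look.py 5
```

```text
10.95 [ 0.59368733 -0.15249693  0.15524218] [-3.14089038e+00 -6.40665399e-02  3.79608316e-04] [ 0.37090233  0.41182373 -1.27286235] 0.01499100527351514
```

View pics/l5.png

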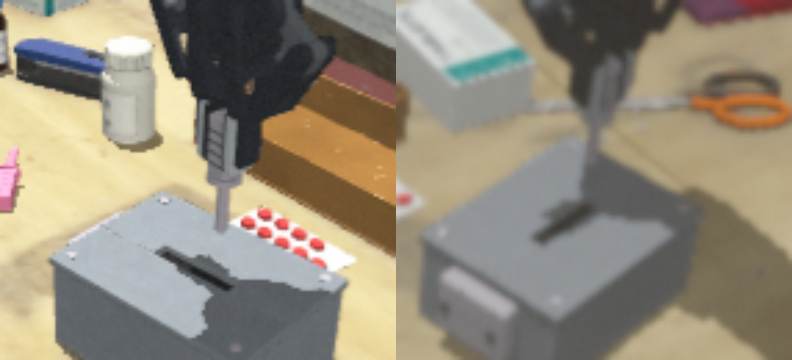

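View pics/w5z.png

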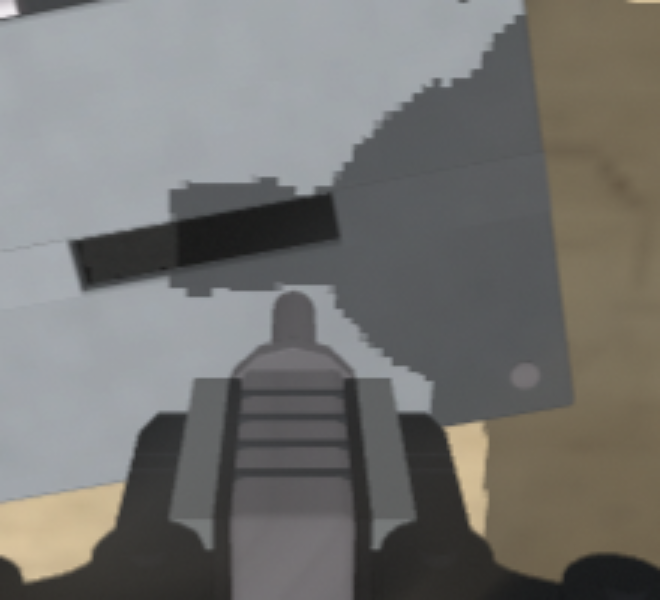

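```bash
cat > tip.py <<'E'
from h import *
n='5'
TCP=np.array([ 0.59368733,-0.15249693,0.15524218])
for nm in ['w','side','scene']:
    f=pickle.load(open(nm+n+'.pkl','rb')); T=f["T"]
    K=np.array([[f["fx"],0,f["cx"]],[0,f["fy"],f["cy"]],[0,0,1]]);D=np.array(f["dist_coeffs"])
    Ti=np.linalg.inv(T)
    def px(P): 
        q=(np.atleast_2d(P)@Ti[:3,:3].T+Ti[:3,3]); return cv2.projectPoints(q,np.zeros(3),np.zeros(3),K,D)[0].reshape(-1,2)
    def proj(uv,z):
        p=cv2.undistortPoints(np.array(uv,float).reshape(-1,1,2),K,D).reshape(-1,2)
        d=np.c_[p,np.ones(len(p))]@T[:3,:3].T
        return T[:3,3]+d*((z-T[2,3])/d[:,2])[:,None]
    tip=TCP+[-.0006,0,-.0488]
    P=[tip,tip+[0,0,.037],tip+[.0022,0,0],tip+[0,.001,0],tip+[.001,0,0]]
    print(nm,np.round(px(P),1).tolist())
    im=f["frame"].copy()
    y=np.array([-.230,.973,0]);x=np.array([.973,.230,0]);s=np.array([.590,-.1334,.07])
    C=[s+a*.006*x+b*.03*y for a,b in((1,1),(1,-1),(-1,-1),(-1,1))]
    print(' slot px',np.round(px(C),1).tolist())
    c=np.mean(px([tip,s]),0).astype(int); h=45
    k=8 if nm!='w' else 6
    cr=cv2.resize(im[c[1]-40:c[1]+40,c[0]-50:c[0]+50],None,fx=k,fy=k,interpolation=cv2.INTER_CUBIC)
    o=c-[50,40]
    for q in px(C+[tip,tip+[0,0,.037]]): cv2.drawMarker(cr,tuple(np.round((q-o+.5)*k-.5).astype(int).tolist()),(0,255,0),cv2.MARKER_CROSS,10,1)
    print(' origin',o,k)
    cv2.imwrite(f'pics/t_{nm}.png',cr[:600,:800])
E
python3 tip.py
```

```text
w [[277.7, 240.3], [277.9, 271.9], [277.9, 236.7], [276.0, 240.2], [277.8, 238.7]]
 slot px [[203.3, 221.0], [291.4, 204.8], [294.6, 221.5], [207.8, 237.2]]
 origin [213 190] 6
side [[339.0, 253.3], [340.2, 234.4], [340.0, 252.9], [338.6, 253.0], [339.4, 253.1]]
 slot px [[318.9, 257.9], [345.4, 271.6], [341.2, 274.6], [314.6, 260.6]]
 origin [284 219] 8
scene [[382.8, 165.3], [384.7, 152.2], [382.2, 164.8], [382.4, 165.4], [382.5, 165.1]]
 slot px [[365.0, 185.6], [381.3, 174.3], [385.3, 176.6], [369.0, 188.0]]
 origin [329 133] 8
```

View pics/t_w.png

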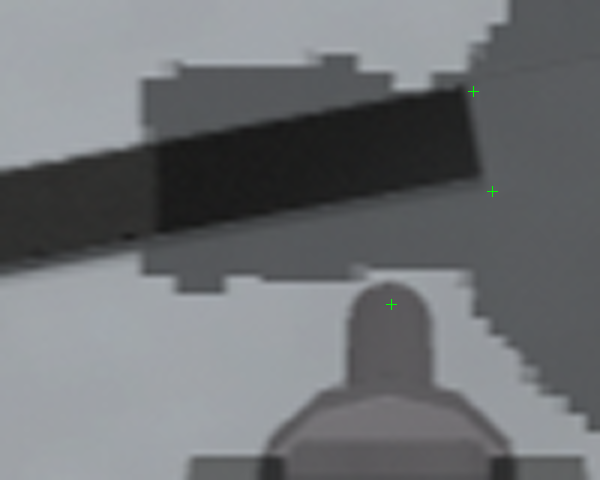

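View pics/t_side.png

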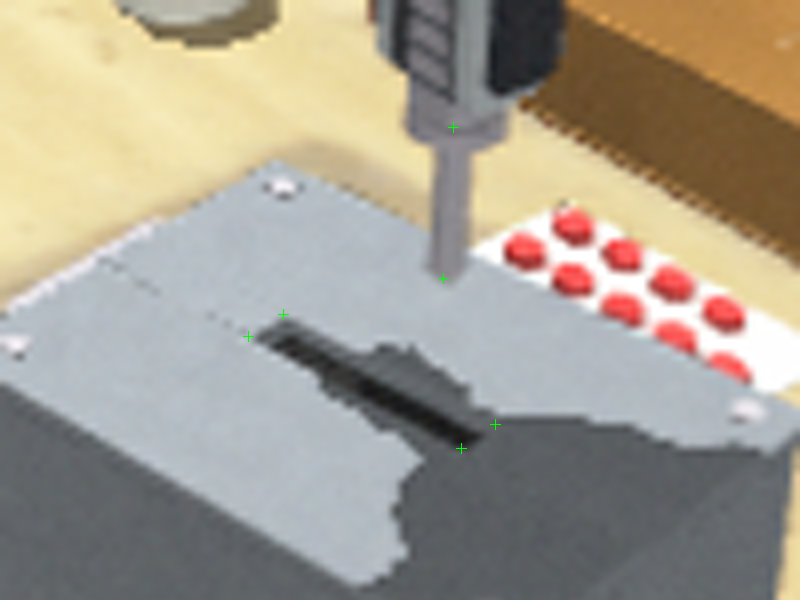

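View pics/t_scene.png

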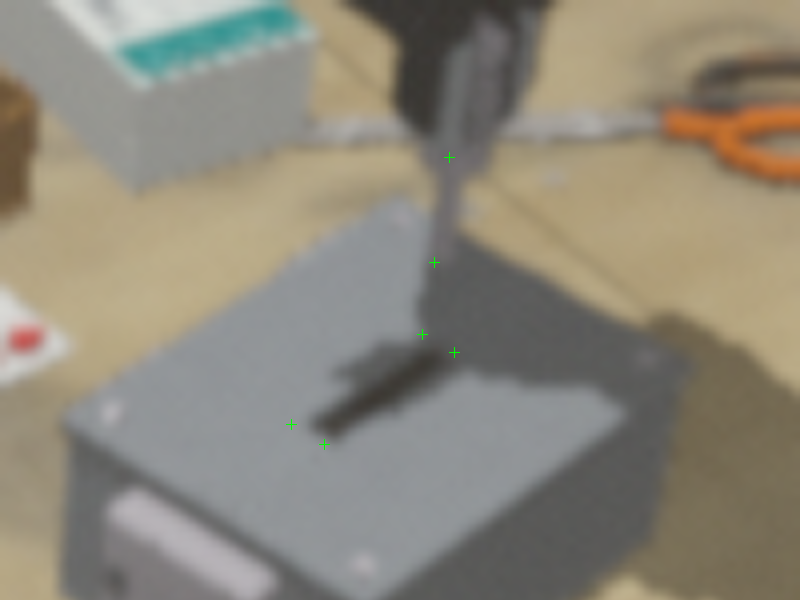

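Run:
```python
from h import *
f=pickle.load(open('w5.pkl','rb')); T=f["T"]
K=np.array([[f["fx"],0,f["cx"]],[0,f["fy"],f["cy"]],[0,0,1]]);D=np.array(f["dist_coeffs"])
def proj(uv,z):
    p=cv2.undistortPoints(np.array(uv,float).reshape(-1,1,2),K,D).reshape(-1,2)
    d=np.c_[p,np.ones(len(p))]@T[:3,:3].T
    return T[:3,3]+d*((z-T[2,3])/d[:,2])[:,None]
g=cv2.cvtColor(f["frame"],cv2.COLOR_BGR2GRAY)
for th in (60,68,75):
    m=np.zeros_like(g); m[190:245,195:300]=(g[190:245,195:300]<th)
    n,l,s,c=cv2.connectedComponentsWithStats(m);k=1+np.argmax(s[1:,4]); v,u=np.nonzero(l==k)
    P=proj(np.c_[u,v],.07); print(th,s[k],rect(P[:,:2]),P.mean(0))
```

```text
60 [ 205  204   88   31 1328] (array([ 591.3, -132.9]), array([11. , 58.5]), 13.3) [ 0.5914093  -0.13340065  0.07      ]
68 [ 204  204   89   32 1379] (array([ 591.1, -132.9]), array([11.5, 59.2]), 14.2) [ 0.59129498 -0.13322795  0.07      ]
75 [ 204  204   90   32 1482] (array([ 590.8, -132.9]), array([12.3, 59.4]), 13.5) [ 0.59100382 -0.13339171  0.07      ]
```

Request:
drive_tool --commands '[{"tx": 0.13,"ty": -0.1,"tz": -0.4,"rx": 0.0,"ry": 0.0,"rz": 0.0,"grip": 1.0},{"tx": 0.0,"ty": 0.0,"tz": -0.8,"rx": 0.0,"ry": 0.0,"rz": 0.0,"grip": 1.0},{"tx": 0.0,"ty": 0.0,"tz": -0.3,"rx": 0.0,"ry": 0.0,"rz": 0.0,"grip": 1.0},{"tx": 0.0,"ty": 0.0,"tz": 0.0,"rx": 0.0,"ry": 0.0,"rz": 0.0,"grip": 1.0}]'

```text
clock: 11.6
tcp_pos: [0.5958, -0.1537, 0.1242]
orientation: [-3.14, -0.066, 0.003]
contact_force: [0.1, 1.0, -0.2]
grip_width: 0.0148
```

```bash
python3 look.py 6
```

```text
11.6 [ 0.59584851 -0.15365689  0.12419049] [-3.14043985e+00 -6.60695272e-02  3.03294581e-03] [ 0.08482914  1.03726211 -0.23429515] 0.01482998992580625
```

View pics/l6.png

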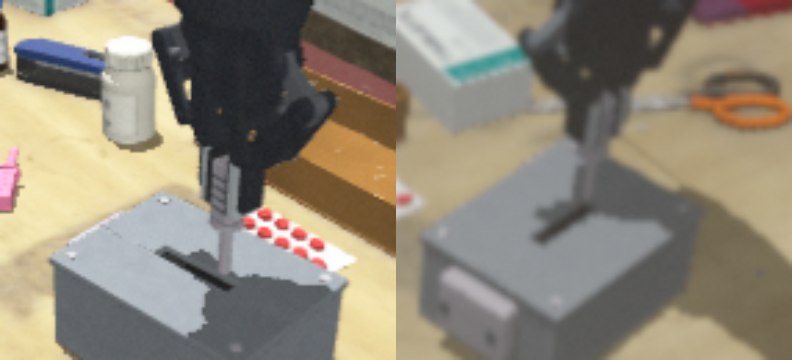

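View pics/w6z.png

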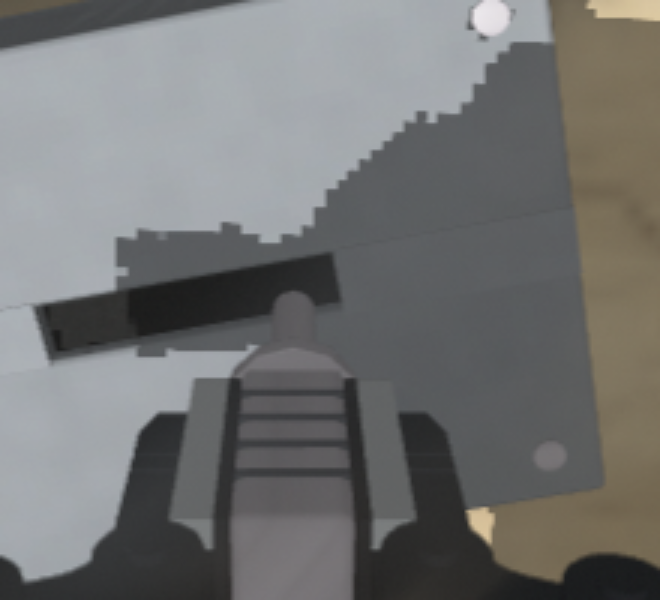

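Request:
drive_tool --commands '[{"tx": 0.0,"ty": 0.0,"tz": -0.2,"rx": 0.0,"ry": 0.0,"rz": 0.0,"grip": 1.0},{"tx": 0.0,"ty": 0.0,"tz": -0.2,"rx": 0.0,"ry": 0.0,"rz": 0.0,"grip": 1.0},{"tx": 0.0,"ty": 0.0,"tz": -0.1,"rx": 0.0,"ry": 0.0,"rz": 0.0,"grip": 1.0},{"tx": 0.0,"ty": 0.0,"tz": 0.0,"rx": 0.0,"ry": 0.0,"rz": 0.0,"grip": 1.0}]'

```text
clock: 12.25
tcp_pos: [0.5964, -0.1539, 0.1151]
orientation: [-3.141, -0.066, 0.001]
contact_force: [-0.3, 0.0, -1.5]
grip_width: 0.0147
```

Request:
drive_tool --commands '[{"tx": 0.0,"ty": 0.0,"tz": -0.2,"rx": 0.0,"ry": 0.0,"rz": 0.0,"grip": 1.0},{"tx": 0.0,"ty": 0.0,"tz": -0.2,"rx": 0.0,"ry": 0.0,"rz": 0.0,"grip": 1.0},{"tx": 0.0,"ty": 0.0,"tz": -0.2,"rx": 0.0,"ry": 0.0,"rz": 0.0,"grip": 1.0},{"tx": 0.0,"ty": 0.0,"tz": -0.2,"rx": 0.0,"ry": 0.0,"rz": 0.0,"grip": 1.0},{"tx": 0.0,"ty": 0.0,"tz": 0.0,"rx": 0.0,"ry": 0.0,"rz": 0.0,"grip": 1.0}]'

```text
clock: 12.88
tcp_pos: [0.5963, -0.1538, 0.0988]
orientation: [-3.141, -0.066, 0.001]
contact_force: [0.4, 0.6, -0.4]
grip_width: 0.015
```

Request:
drive_tool --commands '[{"tx": 0.0,"ty": 0.0,"tz": -0.1,"rx": 0.0,"ry": 0.0,"rz": 0.0,"grip": 1.0},{"tx": 0.0,"ty": 0.0,"tz": -0.1,"rx": 0.0,"ry": 0.0,"rz": 0.0,"grip": 1.0},{"tx": 0.0,"ty": 0.0,"tz": 0.0,"rx": 0.0,"ry": 0.0,"rz": 0.0,"grip": 1.0}]'

```text
clock: 13.25
tcp_pos: [0.5964, -0.1538, 0.0952]
orientation: [-3.141, -0.066, 0.0]
contact_force: [-0.6, -0.3, -0.5]
grip_width: 0.0149
```

Request:
drive_tool --commands '[{"tx": 0.0,"ty": 0.0,"tz": -0.05,"rx": 0.0,"ry": 0.0,"rz": 0.0,"grip": 1.0},{"tx": 0.0,"ty": 0.0,"tz": -0.05,"rx": 0.0,"ry": 0.0,"rz": 0.0,"grip": 1.0},{"tx": 0.0,"ty": 0.0,"tz": 0.0,"rx": 0.0,"ry": 0.0,"rz": 0.0,"grip": 1.0}]'

```text
clock: 13.62
tcp_pos: [0.5968, -0.154, 0.0937]
orientation: [3.141, 0.066, 0.001]
contact_force: [-0.5, 0.2, 2.6]
grip_width: 0.0149
```

Request:
drive_tool --commands '[{"tx": 0.0,"ty": 0.0,"tz": -0.05,"rx": 0.0,"ry": 0.0,"rz": 0.0,"grip": 1.0},{"tx": 0.0,"ty": 0.0,"tz": 0.0,"rx": 0.0,"ry": 0.0,"rz": 0.0,"grip": 1.0}]'

```text
clock: 13.88
tcp_pos: [0.5971, -0.154, 0.0934]
orientation: [3.141, 0.066, 0.002]
contact_force: [-2.1, 0.6, 8.3]
grip_width: 0.0147
```

Request:
drive_tool --commands '[{"tx": -0.023,"ty": 0.097,"tz": 0.0,"rx": 0.0,"ry": 0.0,"rz": 0.0,"grip": 1.0},{"tx": -0.023,"ty": 0.097,"tz": 0.0,"rx": 0.0,"ry": 0.0,"rz": 0.0,"grip": 1.0}]'

```text
clock: 14.12
tcp_pos: [0.5964, -0.1505, 0.093]
orientation: [3.14, 0.065, 0.003]
contact_force: [0.2, -0.3, -0.2]
grip_width: 0.0146
```

Request:
drive_tool --commands '[{"tx": -0.023,"ty": 0.097,"tz": 0.0,"rx": 0.0,"ry": 0.0,"rz": 0.0,"grip": 1.0},{"tx": -0.023,"ty": 0.097,"tz": 0.0,"rx": 0.0,"ry": 0.0,"rz": 0.0,"grip": 1.0}]'

```text
clock: 14.38
tcp_pos: [0.5942, -0.1459, 0.0918]
orientation: [-3.141, -0.066, 0.002]
contact_force: [-0.6, -1.2, -0.5]
grip_width: 0.0153
```

Request:
drive_tool --commands '[{"tx": 0.0,"ty": 0.0,"tz": -0.05,"rx": 0.0,"ry": 0.0,"rz": 0.0,"grip": 1.0},{"tx": 0.0,"ty": 0.0,"tz": -0.05,"rx": 0.0,"ry": 0.0,"rz": 0.0,"grip": 1.0}]'

```text
clock: 14.62
tcp_pos: [0.5947, -0.1465, 0.0902]
orientation: [3.141, 0.065, 0.0]
contact_force: [0.5, -0.6, -0.1]
grip_width: 0.0151
```

Request:
drive_tool --commands '[{"tx": 0.0,"ty": 0.0,"tz": 0.0,"rx": 0.0,"ry": 0.0,"rz": 0.0,"grip": 1.0}]'

```text
clock: 14.75
tcp_pos: [0.5946, -0.1465, 0.0901]
orientation: [3.141, 0.065, -0.0]
contact_force: [0.4, -1.8, -0.0]
grip_width: 0.0152
```

Request:
drive_tool --commands '[{"tx": 0.0,"ty": 0.0,"tz": -0.1,"rx": 0.0,"ry": 0.0,"rz": 0.0,"grip": 1.0},{"tx": 0.0,"ty": 0.0,"tz": -0.1,"rx": 0.0,"ry": 0.0,"rz": 0.0,"grip": 1.0},{"tx": 0.0,"ty": 0.0,"tz": 0.0,"rx": 0.0,"ry": 0.0,"rz": 0.0,"grip": 1.0}]'

```text
clock: 15.12
tcp_pos: [0.5946, -0.1467, 0.0861]
orientation: [3.14, 0.065, -0.0]
contact_force: [1.5, -2.8, -1.6]
grip_width: 0.0149
```

Request:
drive_tool --commands '[{"tx": 0.0,"ty": 0.0,"tz": -0.1,"rx": 0.0,"ry": 0.0,"rz": 0.0,"grip": 1.0},{"tx": 0.0,"ty": 0.0,"tz": -0.05,"rx": 0.0,"ry": 0.0,"rz": 0.0,"grip": 1.0},{"tx": 0.0,"ty": 0.0,"tz": 0.0,"rx": 0.0,"ry": 0.0,"rz": 0.0,"grip": 1.0}]'

```text
clock: 15.5
tcp_pos: [0.5948, -0.1466, 0.0833]
orientation: [3.14, 0.065, 0.0]
contact_force: [1.0, -4.0, -1.3]
grip_width: 0.0152
```

Request:
drive_tool --commands '[{"tx": 0.0,"ty": 0.0,"tz": -0.05,"rx": 0.0,"ry": 0.0,"rz": 0.0,"grip": 1.0},{"tx": 0.0,"ty": 0.0,"tz": -0.02,"rx": 0.0,"ry": 0.0,"rz": 0.0,"grip": 1.0},{"tx": 0.0,"ty": 0.0,"tz": 0.0,"rx": 0.0,"ry": 0.0,"rz": 0.0,"grip": 1.0}]'

```text
clock: 15.88
tcp_pos: [0.5948, -0.1465, 0.082]
orientation: [3.14, 0.065, 0.001]
contact_force: [2.1, -4.6, -0.5]
grip_width: 0.015
```

Request:
drive_tool --commands '[{"tx": 0.0,"ty": 0.0,"tz": -0.03,"rx": 0.0,"ry": 0.0,"rz": 0.0,"grip": 1.0},{"tx": 0.0,"ty": 0.0,"tz": 0.0,"rx": 0.0,"ry": 0.0,"rz": 0.0,"grip": 1.0}]'

```text
clock: 16.12
tcp_pos: [0.5949, -0.1465, 0.0818]
orientation: [3.14, 0.065, 0.001]
contact_force: [-0.1, -5.5, 4.0]
grip_width: 0.0155
```

Request:
drive_tool --commands '[{"tx": -0.023,"ty": 0.097,"tz": 0.01,"rx": 0.0,"ry": 0.0,"rz": 0.0,"grip": 1.0},{"tx": -0.023,"ty": 0.097,"tz": 0.01,"rx": 0.0,"ry": 0.0,"rz": 0.0,"grip": 1.0},{"tx": -0.023,"ty": 0.097,"tz": 0.0,"rx": 0.0,"ry": 0.0,"rz": 0.0,"grip": 1.0},{"tx": -0.023,"ty": 0.097,"tz": 0.0,"rx": 0.0,"ry": 0.0,"rz": 0.0,"grip": 1.0}]'

```text
clock: 16.62
tcp_pos: [0.5933, -0.1403, 0.0819]
orientation: [3.139, 0.064, 0.002]
contact_force: [1.8, -8.7, -0.2]
grip_width: 0.015
```

Request:
drive_tool --commands '[{"tx": -0.023,"ty": 0.097,"tz": 0.0,"rx": 0.0,"ry": 0.0,"rz": 0.0,"grip": 1.0},{"tx": -0.023,"ty": 0.097,"tz": 0.0,"rx": 0.0,"ry": 0.0,"rz": 0.0,"grip": 1.0},{"tx": -0.023,"ty": 0.097,"tz": 0.0,"rx": 0.0,"ry": 0.0,"rz": 0.0,"grip": 1.0},{"tx": -0.023,"ty": 0.097,"tz": 0.0,"rx": 0.0,"ry": 0.0,"rz": 0.0,"grip": 1.0}]'

```text
clock: 17.12
tcp_pos: [0.5915, -0.1326, 0.0819]
orientation: [3.139, 0.064, 0.002]
contact_force: [2.1, -8.2, 0.1]
grip_width: 0.0149
```

Request:
drive_tool --commands '[{"tx": -0.023,"ty": 0.097,"tz": 0.0,"rx": 0.0,"ry": 0.0,"rz": 0.0,"grip": 1.0},{"tx": -0.023,"ty": 0.097,"tz": 0.0,"rx": 0.0,"ry": 0.0,"rz": 0.0,"grip": 1.0},{"tx": -0.023,"ty": 0.097,"tz": 0.0,"rx": 0.0,"ry": 0.0,"rz": 0.0,"grip": 1.0},{"tx": -0.023,"ty": 0.097,"tz": 0.0,"rx": 0.0,"ry": 0.0,"rz": 0.0,"grip": 1.0}]'

```text
clock: 17.62
tcp_pos: [0.5896, -0.1249, 0.0819]
orientation: [3.139, 0.064, 0.002]
contact_force: [1.1, -8.0, -0.2]
grip_width: 0.0149
```

Request:
drive_tool --commands '[{"tx": -0.023,"ty": 0.097,"tz": 0.0,"rx": 0.0,"ry": 0.0,"rz": 0.0,"grip": 1.0},{"tx": -0.023,"ty": 0.097,"tz": 0.0,"rx": 0.0,"ry": 0.0,"rz": 0.0,"grip": 1.0},{"tx": -0.023,"ty": 0.097,"tz": 0.0,"rx": 0.0,"ry": 0.0,"rz": 0.0,"grip": 1.0},{"tx": -0.023,"ty": 0.097,"tz": 0.0,"rx": 0.0,"ry": 0.0,"rz": 0.0,"grip": 1.0}]'

```text
clock: 18.12
tcp_pos: [0.5878, -0.117, 0.0819]
orientation: [3.139, 0.064, 0.002]
contact_force: [3.0, -8.6, -0.0]
grip_width: 0.015
```

Request:
drive_tool --commands '[{"tx": -0.023,"ty": 0.097,"tz": 0.0,"rx": 0.0,"ry": 0.0,"rz": 0.0,"grip": 1.0},{"tx": 0.0,"ty": 0.0,"tz": 0.0,"rx": 0.0,"ry": 0.0,"rz": 0.0,"grip": 1.0}]'

```text
clock: 18.38
tcp_pos: [0.5872, -0.1148, 0.0819]
orientation: [3.139, 0.064, 0.002]
contact_force: [2.2, -7.5, 0.1]
grip_width: 0.0151
```

Request:
drive_tool --commands '[{"tx": -0.012,"ty": 0.049,"tz": 0.0,"rx": 0.0,"ry": 0.0,"rz": 0.0,"grip": 1.0},{"tx": -0.012,"ty": 0.049,"tz": 0.0,"rx": 0.0,"ry": 0.0,"rz": 0.0,"grip": 1.0},{"tx": 0.0,"ty": 0.0,"tz": 0.0,"rx": 0.0,"ry": 0.0,"rz": 0.0,"grip": 1.0}]'

```text
clock: 18.75
tcp_pos: [0.5868, -0.113, 0.0819]
orientation: [3.139, 0.064, 0.002]
contact_force: [1.9, -7.4, 0.8]
grip_width: 0.0152
```

Request:
drive_tool --commands '[{"tx": -0.012,"ty": 0.049,"tz": 0.0,"rx": 0.0,"ry": 0.0,"rz": 0.0,"grip": 1.0},{"tx": 0.0,"ty": 0.0,"tz": 0.0,"rx": 0.0,"ry": 0.0,"rz": 0.0,"grip": 1.0}]'

```text
clock: 19.0
tcp_pos: [0.5866, -0.112, 0.0819]
orientation: [3.139, 0.064, 0.002]
contact_force: [2.4, -8.2, 0.3]
grip_width: 0.0153
```

Request:
drive_tool --commands '[{"tx": -0.012,"ty": 0.049,"tz": 0.0,"rx": 0.0,"ry": 0.0,"rz": 0.0,"grip": 1.0},{"tx": 0.0,"ty": 0.0,"tz": 0.0,"rx": 0.0,"ry": 0.0,"rz": 0.0,"grip": 1.0}]'

```text
clock: 19.25
tcp_pos: [0.5864, -0.1111, 0.0819]
orientation: [3.139, 0.064, 0.002]
contact_force: [1.4, -8.4, 0.3]
grip_width: 0.0149
```

Request:
drive_tool --commands '[{"tx": -0.012,"ty": 0.049,"tz": 0.0,"rx": 0.0,"ry": 0.0,"rz": 0.0,"grip": 1.0},{"tx": 0.0,"ty": 0.0,"tz": 0.0,"rx": 0.0,"ry": 0.0,"rz": 0.0,"grip": 1.0}]'

```text
clock: 19.5
tcp_pos: [0.5861, -0.1101, 0.0819]
orientation: [3.139, 0.064, 0.002]
contact_force: [2.1, -8.1, 0.2]
grip_width: 0.0151
```

Request:
drive_tool --commands '[{"tx": -0.012,"ty": 0.049,"tz": 0.0,"rx": 0.0,"ry": 0.0,"rz": 0.0,"grip": 1.0},{"tx": 0.0,"ty": 0.0,"tz": 0.0,"rx": 0.0,"ry": 0.0,"rz": 0.0,"grip": 1.0}]'

```text
clock: 19.75
tcp_pos: [0.586, -0.1097, 0.0819]
orientation: [3.138, 0.064, 0.002]
contact_force: [3.5, -9.6, -0.8]
grip_width: 0.0148
```

Motion is slowing and force is rising, so the stop is close. I'll take one more small step to confirm it.

Request:
drive_tool --commands '[{"tx": -0.007,"ty": 0.03,"tz": 0.0,"rx": 0.0,"ry": 0.0,"rz": 0.0,"grip": 1.0},{"tx": 0.0,"ty": 0.0,"tz": 0.0,"rx": 0.0,"ry": 0.0,"rz": 0.0,"grip": 1.0}]'

```text
clock: 20.0
tcp_pos: [0.5859, -0.1096, 0.0819]
orientation: [3.138, 0.063, 0.003]
contact_force: [2.9, -11.0, -0.2]
grip_width: 0.0149
```

Request:
drive_tool --commands '[{"tx": -0.007,"ty": 0.03,"tz": 0.0,"rx": 0.0,"ry": 0.0,"rz": 0.0,"grip": 1.0},{"tx": 0.0,"ty": 0.0,"tz": 0.0,"rx": 0.0,"ry": 0.0,"rz": 0.0,"grip": 1.0}]'

```text
clock: 20.25
tcp_pos: [0.5859, -0.1095, 0.082]
orientation: [3.137, 0.063, 0.003]
contact_force: [3.0, -11.7, -1.0]
grip_width: 0.0149
```

Request:
drive_tool --commands '[{"tx": 0.017,"ty": -0.073,"tz": -0.02,"rx": 0.0,"ry": 0.0,"rz": 0.0,"grip": 1.0},{"tx": 0.0,"ty": 0.0,"tz": -0.02,"rx": 0.0,"ry": 0.0,"rz": 0.0,"grip": 1.0},{"tx": 0.0,"ty": 0.0,"tz": 0.0,"rx": 0.0,"ry": 0.0,"rz": 0.0,"grip": 1.0}]'

```text
clock: 20.62
tcp_pos: [0.5861, -0.1097, 0.0818]
orientation: [3.138, 0.064, 0.002]
contact_force: [0.5, -9.1, 6.8]
grip_width: 0.0152
```

Request:
drive_tool --commands '[{"tx": 0.017,"ty": -0.073,"tz": 0.01,"rx": 0.0,"ry": 0.0,"rz": 0.0,"grip": 1.0},{"tx": 0.0,"ty": 0.0,"tz": 0.0,"rx": 0.0,"ry": 0.0,"rz": 0.0,"grip": 1.0}]'

```text
clock: 20.88
tcp_pos: [0.5862, -0.11, 0.0818]
orientation: [3.14, 0.065, 0.002]
contact_force: [1.0, -5.7, 5.8]
grip_width: 0.015
```

Good enough. I'll open the gripper now and retreat straight up.

Request:
drive_tool --commands '[{"tx": 0.005,"ty": -0.02,"tz": 0.0,"rx": 0.0,"ry": 0.0,"rz": 0.0,"grip": 0.5},{"tx": 0.0,"ty": 0.0,"tz": 0.0,"rx": 0.0,"ry": 0.0,"rz": 0.0,"grip": 0.0},{"tx": 0.0,"ty": 0.0,"tz": 0.0,"rx": 0.0,"ry": 0.0,"rz": 0.0,"grip": -0.5},{"tx": 0.0,"ty": 0.0,"tz": 0.0,"rx": 0.0,"ry": 0.0,"rz": 0.0,"grip": -0.5},{"tx": 0.0,"ty": 0.0,"tz": 0.0,"rx": 0.0,"ry": 0.0,"rz": 0.0,"grip": -0.5}]'

```text
clock: 21.5
tcp_pos: [0.5859, -0.1092, 0.081]
orientation: [-3.141, -0.066, 0.0]
contact_force: [0.2, -0.3, 0.4]
grip_width: 0.0642
```

```bash
python3 look.py 7
```

```text
21.5 [ 0.585875   -0.10923384  0.081042  ] [-3.14073994e+00 -6.59260583e-02  2.20617045e-04] [ 0.21471598 -0.28991291  0.35133235] 0.06415772894903157
```

View pics/l7.png

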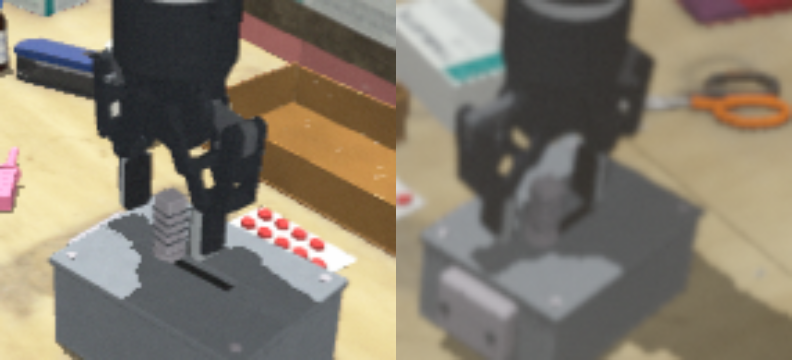

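View pics/w7.png

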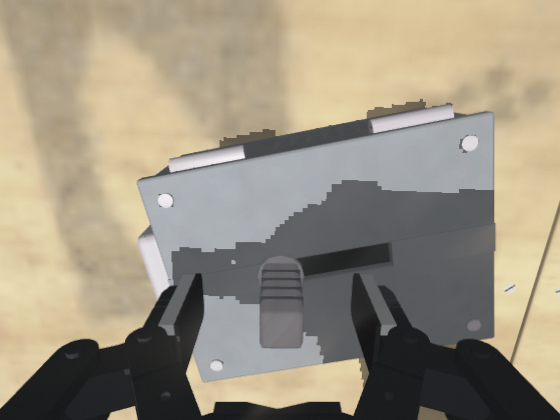

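The pin stands upright and released at the slot's keeper end, with its collar at about (281,272) in the wrist view and the fingers well clear of it. I'll retreat up and then check.

Request:
drive_tool --commands '[{"tx": 0.0,"ty": 0.0,"tz": 0.5,"rx": 0.0,"ry": 0.0,"rz": 0.0,"grip": -1.0},{"tx": 0.0,"ty": 0.0,"tz": 1.0,"rx": 0.0,"ry": 0.0,"rz": 0.0,"grip": -1.0},{"tx": 0.0,"ty": 0.0,"tz": 1.0,"rx": 0.0,"ry": 0.0,"rz": 0.0,"grip": -1.0},{"tx": 0.0,"ty": 0.0,"tz": 1.0,"rx": 0.0,"ry": 0.0,"rz": 0.0,"grip": -1.0},{"tx": 0.0,"ty": 0.0,"tz": 1.0,"rx": 0.0,"ry": 0.0,"rz": 0.0,"grip": -1.0},{"tx": 0.0,"ty": 0.0,"tz": 1.0,"rx": 0.0,"ry": 0.0,"rz": 0.0,"grip": -1.0},{"tx": 0.0,"ty": 0.0,"tz": 1.0,"rx": 0.0,"ry": 0.0,"rz": 0.0,"grip": -1.0},{"tx": -1.0,"ty": 0.0,"tz": 1.0,"rx": 0.0,"ry": 0.0,"rz": 0.0,"grip": -1.0},{"tx": -1.0,"ty": 0.0,"tz": 0.5,"rx": 0.0,"ry": 0.0,"rz": 0.0,"grip": -1.0},{"tx": 0.0,"ty": 0.0,"tz": 0.0,"rx": 0.0,"ry": 0.0,"rz": 0.0,"grip": -1.0}]'

```text
clock: 22.9
tcp_pos: [0.5456, -0.1097, 0.2428]
orientation: [3.14, 0.065, 0.003]
contact_force: [1.0, 0.6, 0.2]
grip_width: 0.0854
```

```bash
python3 look.py 8
python3 - <<'E'
from h import *
y=np.array([-.230,.973]);x=np.array([.973,.230]);s=np.array([.591,-.133])
for nm in ['w8','side8','scene8']:
    f=pickle.load(open(nm+'.pkl','rb')); W=cloud(f).reshape(-1,3)
    d=W[:,:2]-s; b=np.c_[d@x,d@y]
    k=(abs(b[:,0])<.03)&(abs(b[:,1]-.02)<.03)
    P=W[k]; B=b[k]
    t=P[:,2]>.108; c=(P[:,2]>.0725)&(P[:,2]<.078); m=(P[:,2]>.08)&(P[:,2]<.095)
    print(nm,'top z',np.nanpercentile(P[:,2],98),'n',t.sum(),'top box xy mm',rect(B[t])[:2],'collar',c.sum(),'low grip centre',rect(B[m])[:2])
E
python3 - <<'E'
import cv2
cv2.imwrite('pics/full8.png',cv2.imread('pics/w8.png'))
E
```

```text
22.9 [ 0.5455893  -0.10970878  0.24277546] [3.14012849 0.06491432 0.00336177] [1.01163199 0.56888473 0.19734021] 0.08540999395933074
w8 top z 0.3256088098572419 n 3950 top box xy mm (array([-10.7,  20.2]), array([59.5, 38.6])) collar 77 low grip centre (array([ 7.6, 21.2]), array([16.2,  0.4]))
side8 top z 0.47523395171810523 n 356 top box xy mm (array([-13.9,  13.2]), array([47.8, 20.7])) collar 42 low grip centre (array([-4.6, 18.6]), array([12.5, 21.7]))
scene8 top z 0.1144118915601964 n 53 top box xy mm (array([-4.1, 31.5]), array([16.8, 38. ])) collar 20 low grip centre (array([-5.7, 25.8]), array([21.1, 11.9]))
```

View pics/l8.png

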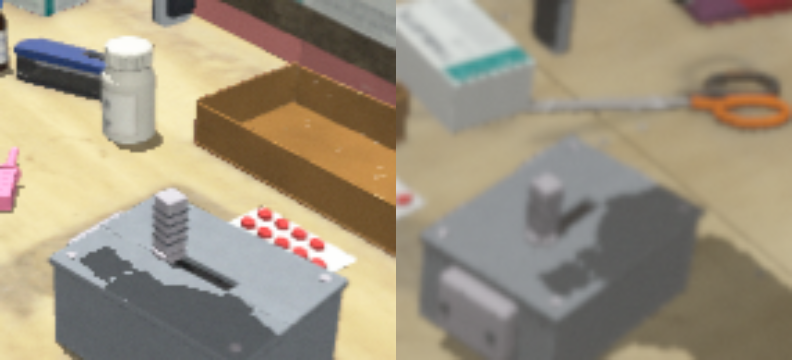

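View pics/w8.png

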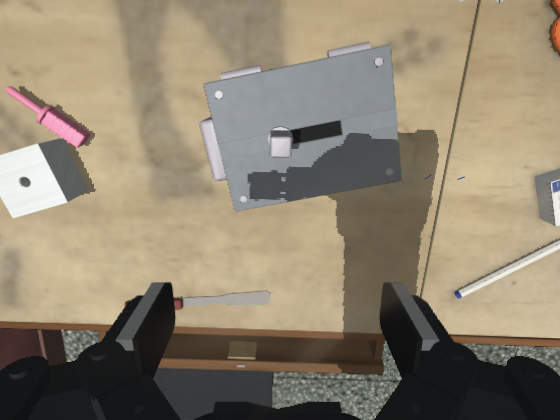

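Run:
```python
from h import *
y=np.array([-.230,.973]);x=np.array([.973,.230]);s=np.array([.591,-.133])
for nm in ['w8','side8','scene8']:
    f=pickle.load(open(nm+'.pkl','rb')); W=cloud(f).reshape(-1,3)
    d=W[:,:2]-s; b=np.c_[d@x,d@y]
    k=(abs(b[:,0])<.02)&(abs(b[:,1]-.022)<.02)&(W[:,2]<.125)
    P=W[k]; B=b[k]; t=P[:,2]>.111
    print(nm,t.sum(),np.median(P[t,2]),rect(B[t]))
```

```text
w8 444 0.1133461839561454 (array([-0.3, 22.9]), array([15.1, 15.8]), 78.8)
side8 53 0.11342241963446359 (array([-0.4, 21.1]), array([16.4, 14.9]), 80.1)
scene8 30 0.11297661133643616 (array([-3.6, 21.9]), array([16.5, 15.5]), 82.5)
```

```bash
python3 -c "
from bench import workorder
print(workorder.hand_in())"
```

```text
the job is handed in; nothing more can be done
None
```

The box is locked and the job is handed in: the steel pin stands released and fully home at the keeper end of the slot. It took about 23 s of the 72 s.

- **Search:** I drew the pin from its stand, put it through the slot and pressed on the bolt with at most about 8 N. Sliding towards the keeper, the pin dropped into the hole about 13 mm short of the slot's middle. I then pushed it down until the collar met the lid at about 4 N.
- **Locking:** I slid pin and bolt towards the keeper with about 8 N of drag, up to the stop. The highest force I read there was about 12 N, well under the 30 N limit. I eased off, opened the gripper and raised the arm clear.
- **Last checks:** The pin's top is 113 mm above the desk, where 114 mm is expected when it is fully home. It looks upright in all three views. The cameras put it 21 to 23 mm from the slot's middle towards the keeper. The arm's own position at the stop suggested about 24 mm, within their accuracy.
- **One disagreement:** The scene camera put the pin 3.6 mm off the slot's centre line, while the other two cameras said under 0.5 mm. I put that down to few, blurred pixels, because the pin slid in freely.
- **Other things:** I did not touch the jar, the bottle or the pink pieces, though I did not measure the jar and bottle again at the end. The pink pieces look standing in the first pictures and lying flat in later ones, including ones taken before the gripper came down near them. I did not find out why.

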